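# Clear the flap and hold the grit box open with its lever

### The job

A small wooden chuck has been left standing on the heavy steel flap of the grit box. Without gripping or lifting anything, push it with the fingertips along the flap until it stands wholly on the fixed deck beside the flap, upright. Then press the lever's long, paddle end down onto its rubber stop so that its short end raises the flap, opening it only by the lever, and finish still holding the lever down with the flap open; leave the other things alone.

Things in the scene. Friction and masses are not known exactly. Their poses are not given: they have to be found in the camera images.
- grit_box: grey steel box with a lever stand on a wooden foot board, fixed to the table. Origin on the table (z = 0); x axis points away from the robot, from flap to deck; y axis from the lever's paddle along the lever to the flap's hinge; z up. In this frame (mm) the steel flap lies at x -75 to +62, y -20 to +166, its flat top at z 78. Foot board: 12 mm thick, from y -280
- deck_middle (a point): middle of the fixed deck's flat top, axes as the grit box: deck 100 mm along x (box x 68 to 168), 153 mm along y (box y 20 to 173), top at z 77 (1 mm below the flap's top), with a rim 4 mm thick and 8 mm high on its three outer sides and none toward the flap
- flap (a joint): opening angle of the flap (rad): 0 shut, grows as its lip (the edge toward the lever) rises; about 0.24 with the lever pressed down on its stop. 137 x 186 x 8 mm steel plate of 1.1 to 1.8 kg; it falls shut when let go
- flap_lip (a point): middle of the free edge of the flap, on its top side
- lever: loose steel lever, 0.25 kg, bar 18 mm wide, 10 mm thick, resting by a cross pin (10 mm thick, 60 mm long) in its stand. Origin on the pin's axis, axes parallel to the grit box's at rest. Short end: round nose 80 mm from the pin, under the flap's lip. Long end: slopes up from the pin toward the box's -y to the paddle, 200 mm from the pin
- paddle (a point): middle of the upper face of the paddle (50 mm wide, 60 long, 6 thick) at the lever's long end; at rest about 140 mm above the table, sloping 0.28 rad up outward. Pressed, it swings about the pin to about 34 mm above the table, where the bar meets the rubber stop, sloping 0.27 rad down outward; seen from above it shifts under 10 mm. Takes 2 to 5 N before the stop
- saddle (a point): where the lever's pin axis belongs in its stand, 85 mm above the table at box x 0, y -85. The stand: two steel cheeks at box x 13 to 25 mm either side, box y -115 to -55, up to z 98, with open-topped slots. The rubber stop under the long arm stands at box x 0, y -235, its top at z 36
- small_chuck: low round turned wooden chuck, 62 mm in diameter, 34 mm high, about 0.11 kg, standing loose on the flap; origin at the centre of its underside, z up
- stone_plug: white stone plug, mushroom-shaped, 66 mm wide, 46 mm high, standing on the table on the far side of the lever, to be left alone; origin at the centre of its underside
- glass_jar: lidded jar 68 mm wide, 92 mm high, on the table on the robot's side of the lever, to be left alone; origin at the centre of its underside
Not all that is in view belongs to the job. What is shaped like the small_chuck but blue or turquoise is not meant.

How it is judged:
By the outcome, as a careful person would: the job done as asked, in the order asked, and still so for the second after the job is handed in, while the arm keeps its last pose, push and grip.
It also fails if it takes over 51 s, if anything falls off the work surface, if the arm or the gripper's body presses on something with over 40 N, if the wrist force passes 120 N, or if a joint passes its speed limit or range.

### The arm

A 7-joint arm with a two-finger parallel gripper is mounted at the origin on a cart in front of the work surface, level with it; the furniture and walls round the work are solid. World frame = base frame: x ahead of the robot, y to its left, z up, the work surface at z = 0. Lengths are in mm, angles in degrees, forces in N, time in s.
With the tool pointing down it reaches from about 400 to 925 mm from the base axis. Payload 4.1 kg.
Tool frame: the origin (TCP) lies on the centre line of the jaws, within the pads' length; the fingertips stand 8 mm ahead of it and the grasp point (between the pads) lies 11 mm behind it; z points along the fingers, y is the line along which they close (so a half turn about z gives the same grasp; the last joint's range is limited). The gripper opens to 85 mm and grips with 20 to 120 N. Pads are 22 mm wide; open, the fingers measure 114 mm over their backs; the gripper's body (76 mm by 85 mm) begins 54 mm behind the grasp point. The pads swing forward as they close: fully open they stand 13 mm farther back than shut.
Start: joints at [-68.87, 22.827, 2.584, 88.041, -1.071, 69.15, -2.905], TCP at [293.086, 580.21, 239.347] pointing down, gripper open.
Joint ranges: [-161.44, 161.44], [-28.35, 127.94], [-78.24, 83.42], [0, 140.83], [-78.03, 258.03], [13.02, 114.36], [-168.23, 168.23]. Speed limits (degrees/s): [147.25, 147.25, 180, 180, 180, 180, 180].

### API

Orientations are given as [roll, pitch, yaw] about the fixed x, y, z axes, in that order (R = Rz(yaw) Ry(pitch) Rx(roll)).
In Python, from workcell import bot gives the robot as it stands.
- The arm moves only by the shell command python3 -m handwheel 'ROWS' [FORCE]. ROWS is JSON, a list of rows, each a list of 7 numbers: the shift along the tool's x, y, z in m, then the turn, a rotation vector about the tool's x, y, z in degrees, then the opening, from 0 (shut) to 1 (fully open). A call has 1 to 8 rows; each row shifts and turns the commanded pose from where the row before left it, along the tool's axes as they then stand; what a row does not reach is not made up. A row lasts 1/10 s, in which the tool goes at most 50 mm and 8.59 degrees, less where a joint would pass 70% of its speed; a pose out of reach is approached as far as the arm can. A call with a gripper value outside its range is refused whole. The fingers move at their own pace and stop on an object; FORCE is the grip in N (left out, the last holds). Time passes only in rows, so rows that do not move let the fingers close. It gives the time, the measured TCP pose, the force, the opening and the grip force at its end, in the units of the state.
- bot.get_obs(): the state, without advancing time (a new reading comes with each control period).
- bot.read_camera(name): name is "scene" or "top"; returns (picture, depth): 480x640x3 uint8, blue, green, red; 480x640 float32, mm along the optical axis (not along the pixel's ray), 0 where there is no reading.
- bot.camera_params(name): a dict with "fx", "fy", "cx", "cy" (pixels), "pose" (4x4, takes a point from camera to world coordinates). Camera axes: x right, y up, looking along -z (the intrinsics and any distortion apply to the point x, -y, -z); pixel columns grow to the right and rows downward; lengths in mm; the calibration is good to about 2 mm. A picture is of the moment at which its call begins. camera_params takes no time and is no camera call.
- bot.hand_in(): hands the job in; it is judged then, once.
The state is a dict: "time": time; "joint_positions": joint angles; "qd": joint speeds; "effort": joint torques, N m; "tcp_pos": TCP position; "ee_rot": TCP orientation; "wrist_force": force on the tool from outside, world axes, zero at the start; "ft_torque": the same for the moment, N m; "opening": finger opening in mm; "gripper_force": force on a finger pad.
Only numpy, scipy, OpenCV 4.12 (cv2) and the standard library are available. Lean on these libraries where they do the work, as an engineer would, in place of code of your own. Each camera call takes 0.05 s, during which the arm holds its last target. There are 200 camera calls.

## Working session

There is one attempt and no reset: what is moved stays moved. The work goes in short steps, Python scripts to look and compute and a shell command to move; the robot and the scene stay as the last step left them, time stands still between calls to the robot, and variables do not carry over. Pictures are saved under pics/ and viewed, at most 10 in all, crops included, and the job is handed in when it is done.

```bash
mkdir -p pics; ls
cat > h.py <<'E'
import numpy as np,cv2
from workcell import bot
def grab(n,tag):
    p,d=bot.read_camera(n); cv2.imwrite(f'pics/{tag}.png',p); np.save(f'{tag}.npy',d); return p,d
def pts(n,d):
    c=bot.camera_params(n); v,u=np.mgrid[0:480,0:640]
    X=np.stack([(u-c['cx'])/c['fx']*d,-(v-c['cy'])/c['fy']*d,-d,np.ones_like(d)],-1)
    return (X@np.array(c['pose']).T)[...,:3]
E
python3 - <<'E'
from h import *
for n in('scene','top'):
    grab(n,n+'0'); print(bot.camera_params(n))
o=bot.get_obs();print(o)
E
```

```text
pics
{'fx': 542.3592350336762, 'fy': 542.3592350336762, 'cx': 324.49848599261014, 'cy': 240.08177628966777, 'pose': array([[ 7.89606843e-01,  3.75099705e-01, -4.85614297e-01,
         5.36504709e+01],
       [-6.13280425e-01,  5.08478785e-01, -6.04430678e-01,
        -6.63380364e+02],
       [ 2.02027988e-02,  7.75080342e-01,  6.31539635e-01,
         8.22022881e+02],
       [ 0.00000000e+00,  0.00000000e+00,  0.00000000e+00,
         1.00000000e+00]])}
{'fx': 582.787098737914, 'fy': 582.787098737914, 'cx': 326.2350809484774, 'cy': 227.79663929473858, 'pose': array([[ 1.58525349e-02,  9.97374923e-01, -7.06538056e-02,
         4.90750996e+02],
       [-9.99693690e-01,  1.71532253e-02,  1.78407609e-02,
         1.53719009e+00],
       [ 1.90058682e-02,  7.03493424e-02,  9.97341339e-01,
         1.40488041e+03],
       [ 0.00000000e+00,  0.00000000e+00,  0.00000000e+00,
         1.00000000e+00]])}
{'time': 0.1, 'joint_positions': array([-68.86998992,  22.87075641,   2.58014643,  88.10730692,
        -1.07138449,  69.15108647,  -2.90391322]), 'qd': array([-0.07586688, -0.09675205,  0.1332538 , -0.20355353, -0.14241299,
       -0.12204888, -0.14164005]), 'effort': array([ 3.27699847e-03, -4.76269734e+01,  1.36974502e+00, -2.54948115e+01,
        1.19574877e-02,  5.07299323e-03,  6.84206611e-06]), 'tcp_pos': array([292.81419728, 579.67694029, 238.32984886]), 'ee_rot': array([-1.79895247e+02,  7.28737238e-03,  1.53205349e+02]), 'wrist_force': array([ 0.57799326, -0.19214735, -1.24626264]), 'ft_torque': array([-0.02652462,  0.03376245,  0.02031904]), 'gripper_force': 0.0, 'opening': 85.28321802137873}
```

View pics/top0.png

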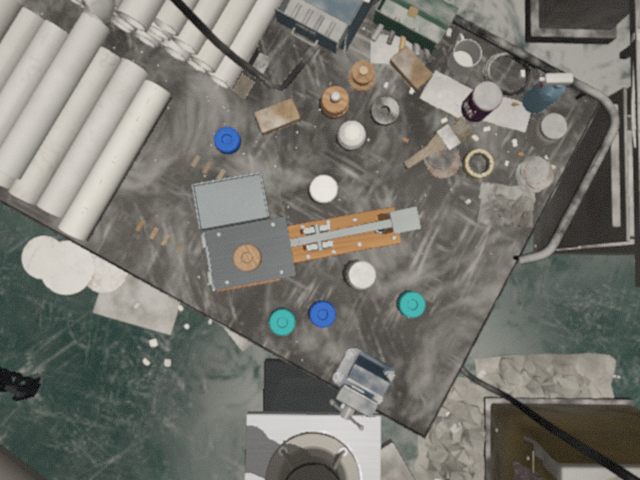

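View pics/scene0.png

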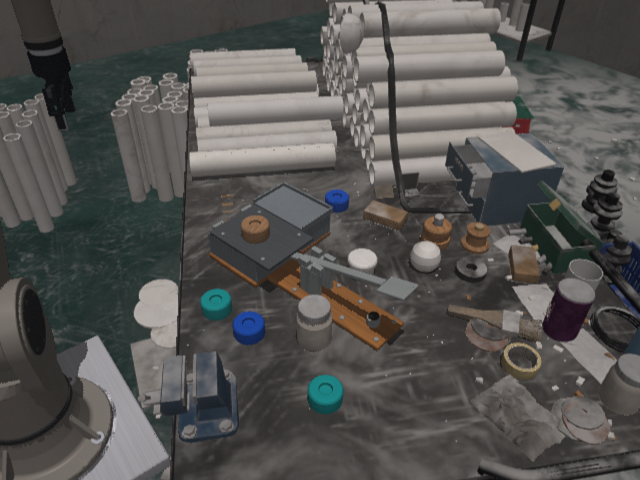

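Top view: the brown chuck is at (247,258) on the dark flap, the light deck at (230,200) and the paddle at (404,220). The jar is at (361,275) and the plug at (323,188). The gripper is off to the left at (18,382). Next I measure these.

```bash
cat >> h.py <<'E'
def ray(n,uv,z):
    c=bot.camera_params(n);P=np.array(c['pose']);uv=np.atleast_2d(uv).astype(float)
    r=np.stack([(uv[:,0]-c['cx'])/c['fx'],-(uv[:,1]-c['cy'])/c['fy'],-np.ones(len(uv))],-1)@P[:3,:3].T
    return P[:3,3]+r*((z-P[2,3])/r[:,2])[:,None]
def chuck(img):
    h=cv2.cvtColor(img,cv2.COLOR_BGR2HSV)
    m=cv2.inRange(h,(5,70,60),(25,255,255)); m=cv2.morphologyEx(m,cv2.MORPH_CLOSE,np.ones((5,5)))
    out=[]
    for k in cv2.findContours(m,cv2.RETR_EXTERNAL,cv2.CHAIN_APPROX_NONE)[0]:
        if cv2.contourArea(k)>250:
            (e,r)=cv2.minEnclosingCircle(k); out.append((np.round(e,1),round(r,1),cv2.contourArea(k),ray('top',e,112)[0].round(0)))
    return out
E
python3 - <<'E'
from h import *
img=cv2.imread('pics/top0.png');d=np.load('top0.npy');X=pts('top',d)
print(*chuck(img),sep='\n')
z=X[...,2]
# raised plane region near box
m=((z>60)&(z<95)).astype(np.uint8); m[:160]=0;m[310:]=0;m[:,:170]=0;m[:,310:]=0
m=cv2.morphologyEx(m,cv2.MORPH_OPEN,np.ones((3,3)))
k=max(cv2.findContours(m,cv2.RETR_EXTERNAL,cv2.CHAIN_APPROX_NONE)[0],key=cv2.contourArea)
r=cv2.minAreaRect(k);print(r);b=cv2.boxPoints(r);print(b.round(),ray('top',b,78).round(0))
for p in[(404,220),(361,275),(323,188),(230,200),(220,250),(247,258),(285,240),(390,225),(320,230)]:print(p,X[p[1],p[0]].round(0))
c=img[160:310,170:430];cv2.imwrite('pics/c0.png',cv2.resize(c,(780,450),interpolation=cv2.INTER_CUBIC))
E
```

```text
(array([587. , 435.5]), 58.8, 3346.0, array([ 137., -599.,  112.]))
(array([523.5, 443. ]), 47.8, 2292.0, array([ 119., -459.,  112.]))
(array([246.6, 257.5]), 14.1, 568.5, array([513., 153., 112.]))
(array([345.8, 246. ]), 54.9, 1435.0, array([543., -66., 112.]))
(array([341.4, 222.3]), 54.7, 1014.5, array([595., -55., 112.]))
(array([277.6, 116. ]), 22.4, 386.0, array([833.,  92., 112.]))
(array([332.8, 100. ]), 18.2, 732.0, array([872., -32., 112.]))
(array([361.5,  75.5]), 15.2, 612.0, array([930., -96., 112.]))
(array([410.6,  68.6]), 21.4, 425.0, array([ 949., -208.,  112.]))
((257.55401611328125, 251.34011840820312), (60.737701416015625, 107.09835815429688), 79.61113739013672)
[[199. 231.]
 [305. 212.]
 [316. 272.]
 [210. 291.]] [[572. 266.  78.]
 [621.  27.  78.]
 [485.   0.  78.]
 [438. 237.  78.]]
(404, 220) [ 600. -191.  141.]
(361, 275) [ 479. -102.   94.]
(323, 188) [681. -14.  43.]
(230, 200) [645. 199.  76.]
(220, 250) [530. 218.  77.]
(247, 258) [512. 153. 110.]
(285, 240) [555.  71.  75.]
(390, 225) [ 590. -161.  131.]
(320, 230) [578.  -8.  97.]
```

View pics/c0.png

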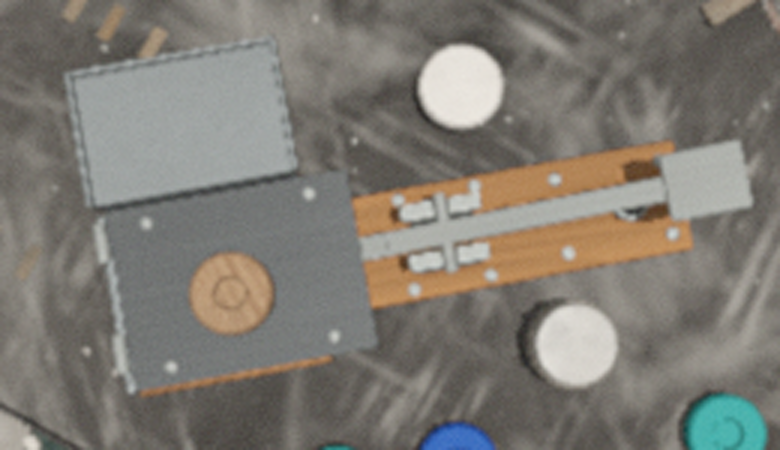

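The crop shows the flap corners at (347,170), (377,347), (130,390) and (103,215), and the deck above it with its rim on the outer three sides. The chuck is at (231,293), the lever pin at (446,233) and the paddle at (705,180). Now I fit the box frame.

```bash
cat >> h.py <<'E'
def fit():
    C=[((347,170),78,(62,-20)),((377,347),78,(-75,-20)),((130,390),78,(-75,166)),((103,215),78,(62,166)),((705,180),140,(0,-280)),((446,233),88,(0,-85))]
    A=np.array([c[2] for c in C],float);B=np.array([ray('top',np.array(c[0])/3+(170,160),c[1])[0,:2] for c in C])
    a,b=A.mean(0),B.mean(0);U,S,V=np.linalg.svd((A-a).T@(B-b));R=(U@V).T
    return R,b-R@a,(A@R.T+(b-R@a)-B)
R,t,res=fit()
def w2b(p):return R.T@(np.asarray(p)-t)
def b2w(p):return R@np.asarray(p)+t
E
python3 - <<'E'
from h import *
print(np.linalg.det(R),np.degrees(np.arctan2(R[1,0],R[0,0])),t,res.round(1))
print('chuck box',w2b(ray('top',(231/3+170,293/3+160),112)[0,:2]))
for n,p in dict(deck=(118,96),behind=(-75,60),paddle=(0,-280)).items():print(n,b2w(p))
for p in [(67,72),(273,38),(297,168),(92,206)]:print(w2b(ray('top',np.array(p)/3+(170,160),82)[0,:2]).round())
for p,z in[((361,275),92),((323,188),46),((282,322),34),((322,314),34),((412,304),34)]:q=ray('top',p,z)[0,:2];print(q.round(),w2b(q).round())
E
```

```text
1.0 11.339091144709831 [544.50847902  79.998195  ] [[ 0.6  1.8]
 [ 0.1  0.3]
 [-1.3 -2.4]
 [ 1.5  0.2]
 [-0.8 -1.7]
 [-0.1  1.9]]
chuck box [-16.49482639  77.27952198]
deck [641.33015301 197.32493299]
behind [459.17551484 124.08090391]
paddle [ 599.56071871 -194.53641284]
[172. 174.]
[170.  16.]
[69. 15.]
[ 68. 172.]
[ 479. -102.] [-100. -165.]
[681. -14.] [ 115. -119.]
[366.  77.] [-175.   32.]
[386. -16.] [-174.  -63.]
[ 412. -227.] [-190. -275.]
```

```bash
python3 -m handwheel '[[0,0,0,0,0,-7.6,0],[0,0,0,0,0,-7.6,0],[0,0,0,0,0,-7.6,0],[0,0,0,0,0,-7.6,0],[0,0,0,0,0,-7.6,0.45],[0,0,0,0,0,0,0.45]]' 20
cat > d.py <<'E'
import sys
from h import *
from scipy.spatial.transform import Rotation as Ro
bx,by,z=map(float,sys.argv[1:4]);o=bot.get_obs()
T=Ro.from_euler('xyz',o['ee_rot'],degrees=True).as_matrix()
print('t',o['time'],'box',w2b(o['tcp_pos'][:2]).round(1),o['tcp_pos'][2].round(1),o['ee_rot'].round(1),'F',o['wrist_force'].round(1),'op',o['opening'],'q',o['joint_positions'].round())
print('tool delta mm',(T.T@(np.r_[b2w((bx,by)),z]-o['tcp_pos'])).round(1),'cur rot err about tool', np.degrees((Ro.from_matrix(T).inv()*Ro.from_euler('xyz',[180,0,191.34],degrees=True)).as_rotvec()).round(1))
E
python3 d.py -85 78 200
```

```text
time: 0.7
tcp_pos: [293.0, 579.8, 238.8]
ee_rot: [-180.0, -0.0, -168.8]
wrist_force: [-0.3, 0.4, 0.0]
opening: 38.7
gripper_force: 0.0
t 0.7 box [-148.3  539.5] 238.8 [-180.    -0.  -168.8] F [-0.3  0.4  0. ] op 38.726050128758715 q [-64.  23.  -4.  88.   2.  69.  33.]
tool delta mm [ -64.6 -461.3   39. ] cur rot err about tool [-0.  -0.  -0.2]
```

```bash
python3 -m handwheel '[[-0.008,-0.04,0,0,0,0,0.45],[-0.008,-0.04,0,0,0,0,0.45],[-0.008,-0.04,0,0,0,0,0.45],[-0.008,-0.04,0,0,0,0,0.45],[-0.008,-0.04,0,0,0,0,0.45],[-0.008,-0.04,0,0,0,0,0.45],[-0.008,-0.04,0,0,0,0,0.45],[-0.008,-0.04,0,0,0,0,0.45]]'; python3 d.py -85 78 200
```

```text
time: 1.5
tcp_pos: [418.3, 277.0, 239.3]
ee_rot: [180.0, 0.0, -169.0]
wrist_force: [0.1, 0.7, -0.2]
opening: 38.3
gripper_force: 0.0
t 1.5 box [-85. 218.] 239.3 [ 180.    0. -169.] F [ 0.1  0.7 -0.2] op 38.28713883549419 q [-42.   8.   4. 108.  -1.  64.  63.]
tool delta mm [  -0.8 -140.    39.2] cur rot err about tool [ 0.   0.  -0.3]
```

```bash
python3 -m handwheel '[[0,-0.035,0.01,0,0,0,0.45],[0,-0.035,0.02,0,0,0,0.45],[0,-0.035,0.02,0,0,0,0.45],[0,-0.035,0.02,0,0,0,0.45],[0,0,0.03,0,0,0,0.45],[0,0,0.02,0,0,-0.3,0.45],[0,0,0,0,0,0,0.45]]'; python3 d.py -85 78 95
python3 - <<'E'
from h import *
p,d=grab('scene','s1'); cv2.imwrite('pics/s1c.png',cv2.resize(p[130:330,180:440],(780,600),interpolation=cv2.INTER_CUBIC))
E
```

```text
time: 2.2
tcp_pos: [442.9, 140.2, 116.9]
ee_rot: [-179.9, -0.3, -168.7]
wrist_force: [0.1, 0.6, -0.5]
opening: 38.8
gripper_force: 0.0
t 2.2 box [-87.8  79. ] 116.9 [-179.9   -0.3 -168.7] F [ 0.1  0.6 -0.5] op 38.75616042360456 q [-32.  12.  10. 120.  -3.  48.  81.]
tool delta mm [-2.9 -0.9 21.9] cur rot err about tool [-0.1 -0.3 -0. ]
```

View pics/s1c.png

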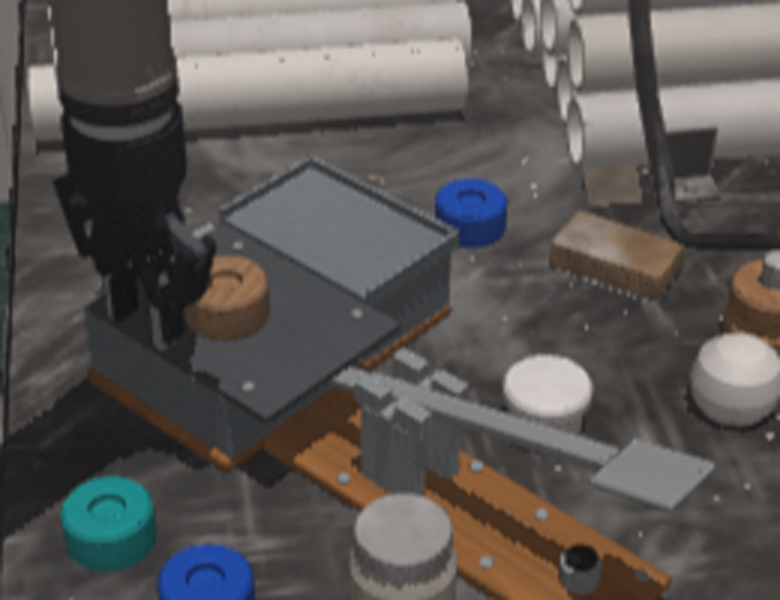

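The fingers stand behind the chuck, at about (140,310), with the chuck at (228,297). I lower them and start the push.

```bash
python3 -m handwheel '[[0,0,0.011,0,0,0,0.45],[0,-0.001,0.01,0,0,0,0.45],[-0.012,0,0,0,0,0,0.45],[-0.01,0,0,0,0,0,0.45],[-0.008,0,0,0,0,0,0.45],[-0.008,0,0,0,0,0,0.45],[-0.008,0,0,0,0,0,0.45],[-0.008,0,0,0,0,0,0.45]]'; python3 d.py 82 80 95
python3 - <<'E'
from h import *
p,d=grab('top','t2'); cv2.imwrite('pics/t2c.png',cv2.resize(p[160:310,170:370],(800,600),interpolation=cv2.INTER_CUBIC))
E
```

```text
time: 3.05
tcp_pos: [498.9, 151.3, 98.4]
ee_rot: [180.0, -0.0, -168.5]
wrist_force: [-1.6, -0.4, 0.3]
opening: 38.4
gripper_force: 0.5
t 3.05 box [-30.7  78.9] 98.4 [ 180.    -0.  -168.5] F [-1.6 -0.4  0.3] op 38.374490958761434 q [-30.  19.  10. 114.  -5.  47.  84.]
tool delta mm [-112.7    0.8    3.3] cur rot err about tool [ 0.  -0.   0.2]
```

View pics/t2c.png

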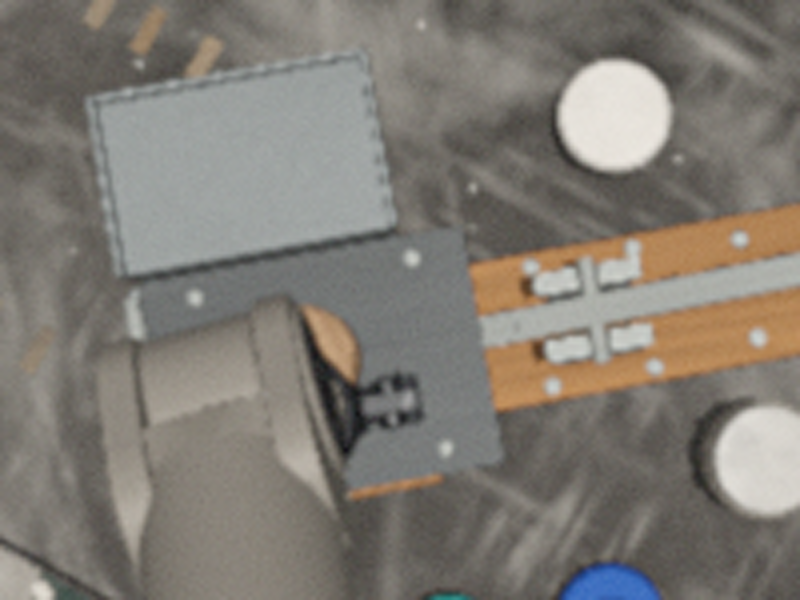

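The wrist hides part of the chuck, whose visible edge is at (335,340) just ahead of the fingers. It is moving, and the push force is under 2 N, so I continue.

```bash
python3 -m handwheel '[[-0.01,0,0.001,0,0,0,0.45],[-0.01,0,0.001,0,0,0,0.45],[-0.01,0,0,0,0,0,0.45],[-0.01,0,0,0,0,0,0.45],[-0.01,0,0,0,0,0,0.45],[-0.01,0,0,0,0,0,0.45],[-0.01,0,0,0,0,0,0.45],[-0.01,0,0,0,0,0,0.45]]'; python3 d.py 82 80 95
python3 - <<'E'
from h import *
p,d=grab('top','t3');d2,d3=grab('scene','s3'); a=cv2.resize(p[160:310,170:370],(400,300),interpolation=cv2.INTER_CUBIC);b=cv2.resize(d2[160:310,180:380],(400,300),interpolation=cv2.INTER_CUBIC);cv2.imwrite('pics/c3.png',np.hstack([a,b]))
E
```

```text
time: 3.9
tcp_pos: [577.6, 167.3, 96.2]
ee_rot: [180.0, 0.0, -168.5]
wrist_force: [0.2, 0.1, -0.9]
opening: 38.0
gripper_force: 0.2
t 3.9 box [49.6 79.1] 96.2 [ 180.     0.  -168.5] F [ 0.2  0.1 -0.9] op 38.01084161053508 q [-28.  26.  10. 103.  -6.  51.  86.]
tool delta mm [-32.4   0.8   1.2] cur rot err about tool [0.  0.  0.2]
```

View pics/c3.png

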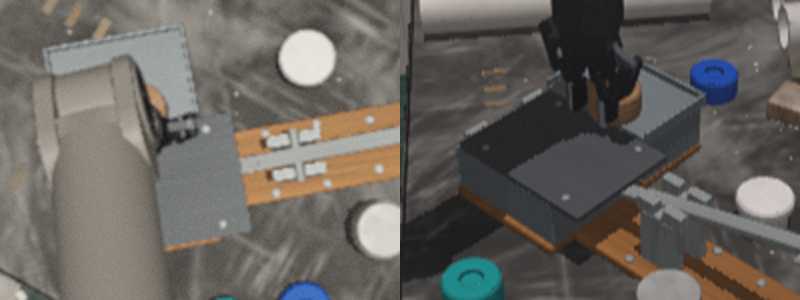

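The chuck is upright and crossing the joint, at about (155,100) in the left view and (615,95) in the right. I finish the push, back off and raise.

```bash
python3 -m handwheel '[[-0.01,0,0,0,0,0,0.45],[-0.01,0,0,0,0,0,0.45],[-0.008,0,0,0,0,0,0.45],[-0.005,0,0,0,0,0,0.45],[-0.002,0,0,0,0,0,0.45],[0,0,0,0,0,0,0.45]]'; python3 d.py 82 80 95
python3 -m handwheel '[[0.01,0,0,0,0,0,0.45],[0.02,0,0,0,0,0,0.45],[0,0,-0.03,0,0,0,0.45],[0,0,-0.04,0,0,0,0.2],[0,0,-0.04,0,0,0,0],[0,-0.04,-0.01,0,0,0,0],[0,-0.04,0,0,0,0,0],[0,-0.04,0,0,0,0,0]]'
python3 - <<'E'
from h import *
p,d=grab('top','t4');X=pts('top',d)
for c in chuck(p): print(c, w2b(c[3][:2]).round(1))
cv2.imwrite('pics/t4c.png',cv2.resize(p[150:300,170:430],(780,450),interpolation=cv2.INTER_CUBIC))
E
python3 d.py 0 -280 200
```

```text
time: 4.6
tcp_pos: [611.3, 174.2, 96.3]
ee_rot: [180.0, 0.0, -168.5]
wrist_force: [-0.2, -0.0, 0.4]
opening: 38.0
gripper_force: 0.0
t 4.6 box [84.  79.2] 96.3 [ 180.     0.  -168.5] F [-0.2 -0.   0.4] op 38.02470733559644 q [-27.  29.  10.  98.  -6.  53.  87.]
tool delta mm [2.  0.8 1.3] cur rot err about tool [0.  0.  0.2]
time: 5.4
tcp_pos: [605.0, 49.5, 217.3]
ee_rot: [180.0, 0.1, -168.4]
wrist_force: [0.3, -0.8, -0.1]
opening: -0.2
gripper_force: 0.0
(array([584. , 434.5]), 61.9, 3308.5, array([ 139., -593.,  112.])) [-529.9 -580.1]
(array([524., 442.]), 47.6, 2139.0, array([ 121., -461.,  112.])) [-521.6 -447.2]
(array([357. , 246.5]), 44.3, 1156.0, array([542., -91., 112.])) [ -36.1 -167.2]
(array([354. , 215.5]), 40.9, 772.5, array([611., -83., 112.])) [  33.1 -172.9]
(array([237. , 199.3]), 14.0, 551.5, array([642., 178., 112.])) [114.9  76.9]
(array([277.7, 116.2]), 22.3, 386.0, array([832.,  92., 112.])) [284.2 -44.8]
(array([333.4,  99.9]), 18.2, 723.5, array([872., -33., 112.])) [ 298.9 -175.2]
(array([362. ,  75.5]), 15.3, 613.5, array([930., -97., 112.])) [ 343.2 -249.3]
(array([410.6,  68.6]), 21.4, 420.0, array([ 949., -208.,  112.])) [ 340.  -361.9]
t 5.45 box [ 52.1 -52.4] 217.2 [-179.6    0.  -169.1] F [ 0.6 -6.4  0.7] op -0.056939822703564784 q [-19.  20.  15.  96.  -5.  65.  98.]
tool delta mm [  50.5 -227.9   18.7] cur rot err about tool [-0.4  0.  -0.4]
```

View pics/t4c.png

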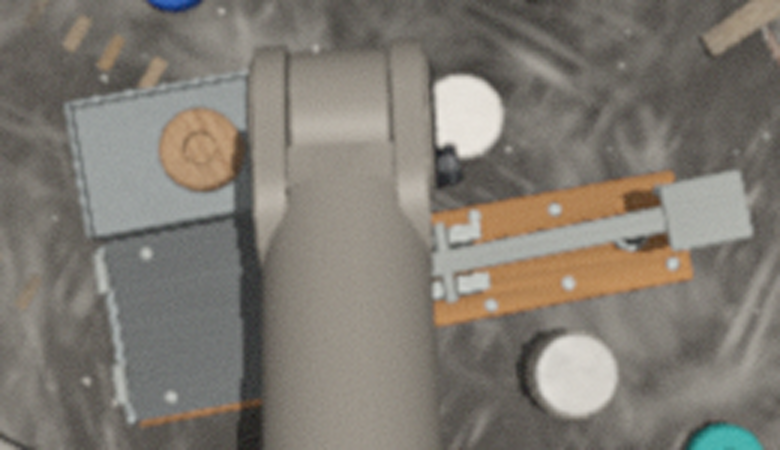

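The chuck stands on the deck at box (115,77), spanning x 84–146 inside the rim. Its centre is at (201,149) in the crop. The paddle is unchanged at (705,210), so I move above it.

```bash
python3 -m handwheel '[[0.008,-0.035,0,0,0,0,0],[0.008,-0.035,0,0,0,0,0],[0.008,-0.035,0,0,0,0,0],[0.008,-0.035,0,0,0,0,0],[0.008,-0.035,0,0,0,0,0],[0.008,-0.035,0,0,0,0,0],[0.002,-0.012,0.01,0,0,0,0],[0,0,0,0,0,0,0]]'; python3 d.py 0 -278 165;  python3 - <<'E'
from h import *
p,d=grab('scene','s5');cv2.imwrite('pics/s5c.png',cv2.resize(p[130:330,220:480],(780,600),interpolation=cv2.INTER_CUBIC))
E
```

```text
time: 6.25
tcp_pos: [598.7, -178.8, 204.8]
ee_rot: [180.0, -0.2, -168.7]
wrist_force: [-0.0, 0.7, 0.1]
opening: 0.2
gripper_force: 0.0
t 6.25 box [   2.2 -264.4] 204.8 [ 180.    -0.2 -168.7] F [-0.   0.7  0.1] op 0.18384156427092302 q [ -1.  23.  19.  94.  -8.  64. 121.]
tool delta mm [  2.1 -13.6  39.8] cur rot err about tool [ 0.  -0.2 -0.1]
```

View pics/s5c.png

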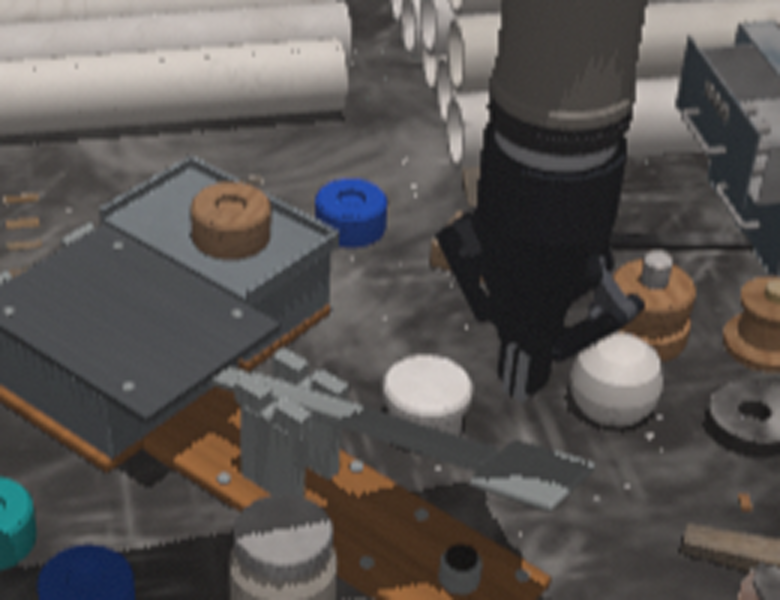

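The chuck is upright on the deck at (230,220), the tips are above the paddle at (525,385), and the paddle is at (535,475). I descend.

```bash
python3 -m handwheel '[[0.002,-0.013,0.02,0,0,0,0],[0,0,0.02,0,0,0,0],[0,0,0.01,0,0,0,0],[0,0,0.01,0,0,0,0],[0,0,0.01,0,0,0,0],[0,0,0.01,0,0,0,0]]'; python3 d.py 0 -278 46
```

```text
time: 6.9
tcp_pos: [602.7, -190.3, 127.0]
ee_rot: [-179.9, 0.2, -168.5]
wrist_force: [0.3, -1.5, 3.1]
opening: -0.0
gripper_force: 1.5
t 6.9 box [   3.9 -276.5] 127.0 [-179.9    0.2 -168.5] F [ 0.3 -1.5  3.1] op -0.03567950418516007 q [  0.  28.  18.  98. -10.  56. 123.]
tool delta mm [ 4.2 -1.4 81. ] cur rot err about tool [-0.1  0.2  0.2]
```

```bash
python3 -m handwheel '[[0,0,0.01,0,0,0,0],[0,0,0.01,0,0,0,0],[0,0,0.01,0,0,0,0],[0,0,0.01,0,0,0,0],[0,0,0.01,0,0,0,0],[0,0,0.008,0,0,0,0],[0,0,0.006,0,0,0,0],[0,0,0,0,0,0,0]]'; python3 d.py 0 -278 46
```

```text
time: 7.7
tcp_pos: [600.9, -188.6, 61.0]
ee_rot: [179.9, -0.1, -168.4]
wrist_force: [0.1, 1.0, 1.9]
opening: -0.2
gripper_force: 0.8
t 7.7 box [   2.5 -274.4] 61.0 [ 1.799e+02 -1.000e-01 -1.684e+02] F [0.1 1.  1.9] op -0.23356604830767824 q [  1.  32.  16. 100. -12.  49. 125.]
tool delta mm [ 2.5 -3.6 14.9] cur rot err about tool [ 0.1 -0.1  0.2]
```

```bash
python3 -m handwheel '[[0,0,0.005,0,0,0,0],[0,0,0.004,0,0,0,0],[0,0,0.003,0,0,0,0],[0,0,0.002,0,0,0,0],[0,0,0,0,0,0,0]]'; python3 -m handwheel '[[0,0,0.002,0,0,0,0],[0,0,0,0,0,0,0]]'; python3 -m handwheel '[[0,0,0.001,0,0,0,0],[0,0,0,0,0,0,0]]'
```

```text
time: 8.2
tcp_pos: [601.5, -190.0, 48.1]
ee_rot: [180.0, -0.0, -168.5]
wrist_force: [-0.1, 1.4, 2.1]
opening: 0.1
gripper_force: 1.3
time: 8.4
tcp_pos: [601.5, -190.3, 46.2]
ee_rot: [-180.0, 0.0, -168.5]
wrist_force: [-0.7, 0.5, 3.9]
opening: 0.0
gripper_force: 1.5
time: 8.6
tcp_pos: [601.6, -190.2, 45.5]
ee_rot: [180.0, 0.0, -168.5]
wrist_force: [-0.7, 0.8, 4.8]
opening: 0.0
gripper_force: 2.3
```

```bash
python3 -m handwheel '[[0,0,0.002,0,0,0,0],[0,0,0,0,0,0,0]]'; python3 -m handwheel '[[0,0,0.002,0,0,0,0],[0,0,0,0,0,0,0]]'; python3 -m handwheel '[[0,0,0.002,0,0,0,0],[0,0,0,0,0,0,0],[0,0,0,0,0,0,0]]'
python3 - <<'E'
from h import *
p,d=grab('scene','s6');cv2.imwrite('pics/s6c.png',cv2.resize(p[130:330,220:480],(780,600),interpolation=cv2.INTER_CUBIC))
E
```

```text
time: 8.8
tcp_pos: [601.7, -190.1, 44.9]
ee_rot: [180.0, 0.0, -168.5]
wrist_force: [-2.6, 2.8, 12.9]
opening: 0.0
gripper_force: 5.8
time: 9.0
tcp_pos: [601.8, -190.0, 44.5]
ee_rot: [179.9, 0.0, -168.5]
wrist_force: [-5.5, 3.7, 21.5]
opening: 0.0
gripper_force: 10.0
time: 9.3
tcp_pos: [601.9, -190.0, 44.1]
ee_rot: [179.9, 0.1, -168.5]
wrist_force: [-8.6, 5.3, 31.2]
opening: -0.0
gripper_force: 14.2
```

View pics/s6c.png

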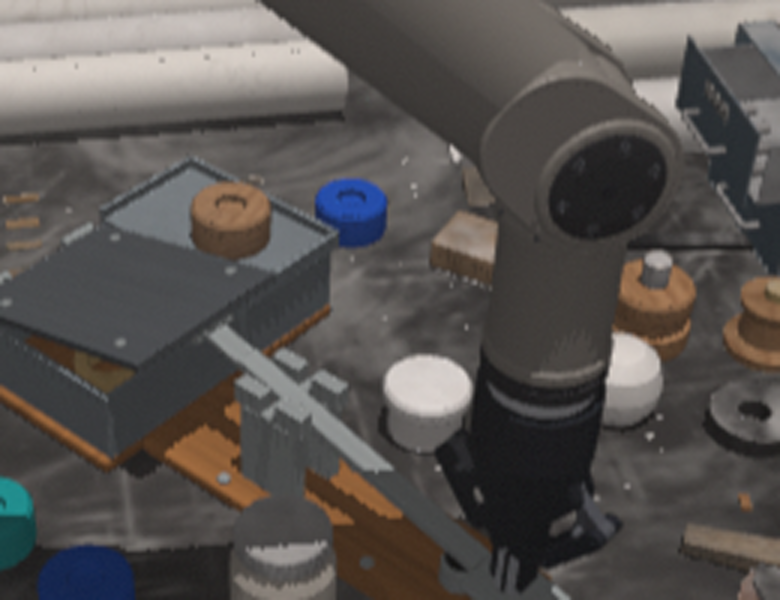

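The flap is open, its lip raised at (150,360), with the chuck on the deck at (230,220) and the lever hard on its stop. I ease the force to about 15 N, check that it holds and hand in.

```bash
python3 -m handwheel '[[0,0,-0.002,0,0,0,0],[0,0,-0.0015,0,0,0,0],[0,0,0,0,0,0,0],[0,0,0,0,0,0,0],[0,0,0,0,0,0,0]]'; python3 -m handwheel '[[0,0,0,0,0,0,0],[0,0,0,0,0,0,0],[0,0,0,0,0,0,0],[0,0,0,0,0,0,0],[0,0,0,0,0,0,0]]'
```

```text
time: 9.85
tcp_pos: [601.7, -190.0, 44.8]
ee_rot: [180.0, 0.0, -168.5]
wrist_force: [-3.3, 3.3, 15.2]
opening: 0.1
gripper_force: 6.7
time: 10.35
tcp_pos: [601.8, -190.1, 44.8]
ee_rot: [180.0, 0.0, -168.5]
wrist_force: [-3.6, 2.8, 14.2]
opening: 0.3
gripper_force: 6.7
```

```bash
python3 -c "
from workcell import bot
print(bot.hand_in())"
```

```text
the job is handed in; nothing more can be done
None
```

The chuck stands upright on the deck, and I handed the job in at 10.35 s with the fingertips still holding the lever on its stop at about 14 N and the flap open.

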